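Free the latch fixture and hold its sprung draw rod at the length mark

TASK

Ready the latch fixture for its pull check: pull the release lever towards the robot through its full stroke and ease it slowly back home without letting it snap, then draw the sprung telescoping rod out by its upright grip until its pointer lines up with the blade of the length mark. Finish while still holding the rod there with the fingers; the program ends holding, nothing is let go. Leave the loose parts lying around where they are.

Things in the scene. Friction and masses are not known exactly. Their poses are not given: they have to be found in the camera images.
- lever (a joint): release lever angle, rad: 0 at home (arm leaning 0.45 rad back, away from the robot, past upright), grows as the handle is pulled towards the robot over the top, stop at 0.9 (leaning 0.45 rad towards the robot). A spring returns it: about 3 N at the handle at home, 9.5 N at full stroke. If let go far from home it snaps back; faster than 1.5 rad/s (165 mm/s at the handle) on the way back counts as snapping, let go within 0.1 rad of home it does not
- lever_pivot (a point): centre of the lever's hinge pin, 70 mm above the underside of the grey cast lever stand (base plate 130 x 90 mm, fixed). Own axes: x level, from the robot's side to the back, so the handle swings towards -x; y along the hinge, z up
- lever_grip (a point): point to grip on the grey cast release lever: its handle is a round bar 18 mm thick, 66 mm long, parallel to the hinge (y of lever_pivot), sticking out to the +y side of the arm's upper end. This point is on the bar's axis, 110 mm from the hinge axis and 42 mm to +y from the arm's mid-plane; at home it lies 48 mm to +x and 99 mm above lever_pivot. The bar is free all round from 10 to 74 mm to +y of the arm's mid-plane
- rod_base: fixed stand of the telescoping rod: grey base plate 315 x 125 x 12 mm, steel tube 32 mm thick, 150 mm long, lying with its axis 75 mm above the plate's underside. Origin under the tube's mouth, on the underside; x level along the tube, the rod comes out towards -x (the robot's side), z up. A low rail with graduations runs along its +y side, 58 mm from the rod
- rod (a joint): how far the rod is drawn out, m: 0 home, stop at 0.09. A spring pulls it back: about 3 N at 0, 120 N/m more, about 11 N at 0.07
- pull_grip_center (a point): point to grip on the upright black grip: a plate 16 mm along the rod, 34 mm across, rising to 78 mm above the rod's axis; this point lies 53 mm above the rod's axis, on the plate's centre line, and when home 45 mm in front (-x) of the tube's mouth. Axes as rod_base; it moves along rod_base -x with the rod. Upright sides free from 20 to 78 mm above the rod axis
- pointer_tip (a point): tip of the pointer, a thin steel bar 3 mm thick on the grip piece that reaches sideways from the grip's foot to +y, in line with the grip's middle, its tip 44 mm from the rod's axis and at its height
- mark_blade (a point): the length mark: inner edge (at pointer height) of the upright steel blade, 3 mm thick, of the clamp on the rail beside the rod. Axes as rod_base; the rod is at its mark when pointer_tip has the same x along rod_base as this point (45 to 72 mm of draw, as the clamp is set); the blade is then 5 mm beside the pointer's tip. Fixed
- canister: dull red tin canister with screw top, 64 mm across, 96 mm high, loose; origin under its centre; leave alone
- pawl: bronze latch pawl, 76 x 42 x 12 mm, loose, lying flat; leave alone
- bezel_a: chromed handle bezel, a frame 102 x 50 x 9 mm, loose; leave alone
- bezel_b: the other chromed bezel, same size; leave alone
- pivot_block: white nylon pivot block, 42 x 34 x 38 mm, loose; leave alone
- bush: dark steel bush, 36 mm across, 22 mm high, loose; leave alone
There are look-alikes about, which are no part of the job. What is shaped like the part that bears lever but yellow is not meant.

How it is judged:
On the way, in this order (a step that is already met when the one before it is completed fails the run):
1. the release lever is pulled through its full stroke (past 0.8 of 0.9 rad) (value of joint lever above 0.8 rad), for 0.1 s.
2. the lever is back home (value of joint lever below 0.06 rad), for 0.2 s.
3. the rod is held at its length mark (x of pointer_tip in the frame of mark_blade between -0.005 and 0.005 m and contact force between the fingers and rod above 3 N), for 0.3 s.
At the end, for the whole second after the job is handed in: The fingers hold the rod's grip still (more than 3 N of contact, no loose part wedged against it) with the pointer within 5 mm of the mark's blade along the rod, and the lever is home (below 0.06 rad) (all of step 3 and value of joint lever below 0.06 rad and velocity of joint rod between -0.01 and 0.01 m/s and contact force between rod and canister below 0.3 N and contact force between rod and pawl below 0.3 N and contact force between rod and bezel_a below 0.3 N and contact force between rod and bezel_b below 0.3 N and contact force between rod and pivot_block below 0.3 N and contact force between rod and bush below 0.3 N); the arm keeps its last pose, push and grip.
It fails at once if the lever snaps back (faster than 1.5 rad/s on its return) (velocity of joint lever below -1.5 rad/s).
It fails at once if a loose part is pushed more than 30 mm away (distance of any of canister, pawl, bezel_a, bezel_b, pivot_block, bush from where it was at the start of the episode above 0.03 m).
It also fails if it takes over 61 s, if anything falls off the work surface, if the arm or the gripper's body presses on something with over 40 N, if the wrist force passes 120 N, or if a joint passes its speed limit or range.

ROBOT

A 7-joint arm with a two-finger parallel gripper is mounted at the origin on the work surface. World frame = base frame: x ahead of the robot, y to its left, z up, the work surface at z = 0. Lengths are in m, angles in rad, forces in N, time in s.
With the tool pointing down it reaches from about 0.425 to 1.025 m from the base axis. Payload 3.6 kg.
Tool frame: the origin (TCP) lies at the centre of the arm's flange, where the gripper is bolted on; the fingertips stand 173 mm ahead of it and the grasp point (between the pads) lies 155 mm ahead of it; z points along the fingers, y is the direction in which the jaws open and shut (so a half turn about z gives the same grasp; the last joint's range is limited). The gripper opens to 85 mm and grips with 20 to 120 N. Pads are 22 mm wide; open, the fingers measure 114 mm over their backs; the gripper's body (76 mm by 85 mm) begins 54 mm behind the grasp point. The pads swing forward as they close: fully open they stand 13 mm farther back than shut.
Start: joints at [-1.258, 0.591, 0.048, 1.609, -0.033, 0.943, -0.034], TCP at [0.287, 0.666, 0.405] pointing down, gripper open.
Joint ranges: [-2.69, 2.69], [-0.47, 2.24], [-1.27, 1.36], [0.19, 2.51], [-1.53, 4.68], [0.08, 2.07], [-3.09, 3.09]. Speed limits (rad/s): [2.57, 2.57, 3.14, 3.14, 3.14, 3.14, 3.14].

INTERFACE

Orientations are given as a unit quaternion [x, y, z, w].
In Python, from station import bot, read_camera, calibration, workorder gives the robot as it stands.
- The arm moves only by the shell command python3 -m inch 'ROWS' [OPENING] [FORCE]. ROWS is JSON, a list of rows, each a list of 6 numbers: the shift along the world's x, y, z in m, then the turn, a rotation vector about the world's x, y, z in rad. In form: [[tx, ty, tz, rx, ry, rz], ...]. A call has exactly 8 rows; each row shifts and turns the commanded pose from where the row before left it; what a row does not reach is not made up. A row lasts 1/12 s, in which the tool goes at most 41.7 mm and 7.16 degrees, less where a joint would pass 70% of its speed; a pose out of reach is approached as far as the arm can. A call with a gripper value outside its range is refused whole. OPENING is the opening, from 0 (shut) to 1 (fully open), set as the call begins (- or left out, the last holds). The fingers move at their own pace and stop on an object; FORCE is the grip in N (left out, the last holds). Time passes only in rows, so rows that do not move let the fingers close, or fill a call up. It gives the time, the measured TCP pose, the force and the opening at its end, in the units of the state.
- bot.sense(): the state, without advancing time (a new reading comes with each control period).
- read_camera(name): name is "side" or "top"; returns the picture (420x560x3 uint8, blue, green, red); there is no depth.
- calibration(name): a dict with "fx", "fy", "cx", "cy" (pixels), "dist_coeffs" ([k1, k2, p1, p2, k3] as OpenCV has them; the pictures are not rectified), "rvec" (rotation vector, rad) and "tvec" (3), from world to camera coordinates, as OpenCV has them. Camera axes: x right, y down, z forward; pixel columns grow to the right and rows downward; lengths in m; the calibration is good to about 2 mm. A picture is of the moment at which its call begins. calibration takes no time and is no camera call.
- workorder.finish_job(): hands the job in, once; it reports no verdict.
The state is a dict: "t": time; "joint_positions": joint angles; "dq": joint speeds; "joint_torque": joint torques, N m; "eef_pos": TCP position; "orientation": TCP orientation; "force": force on the tool from outside, world axes, zero at the start; "moment": the same for the moment, N m; "finger_gap": finger opening in m.
Only numpy, scipy, OpenCV 4.12 (cv2) and the standard library are available. Lean on these libraries where they do the work, as an engineer would, in place of code of your own. Each camera call takes 0.05 s, during which the arm holds its last target.

## Working session

There is one attempt and no reset: what is moved stays moved. The work goes in short steps, Python scripts to look and compute and a shell command to move; the robot and the scene stay as the last step left them, time stands still between calls to the robot, and variables do not carry over. Pictures are saved under pics/ and viewed, and the job is handed in when it is done.

```bash
ls; mkdir -p pics
python3 - <<'E'
from station import bot, read_camera, calibration
import cv2
for n in("side","top"):
    cv2.imwrite(f"pics/{n}0.png",read_camera(n)); print(n,calibration(n))
print(bot.sense())
E
```

```text
pics
side {'fx': 503.8664230760997, 'fy': 503.8664230760997, 'cx': 278.15807608811235, 'cy': 208.07036484217087, 'dist_coeffs': array([-0.07243807,  0.        ,  0.        ,  0.        ,  0.        ]), 'rvec': array([ 1.96750743, -0.80942092,  0.43722274]), 'tvec': array([-0.31879145,  0.27181934,  1.07472388])}
top {'fx': 470.0154427042227, 'fy': 470.0154427042227, 'cx': 274.0196153537858, 'cy': 204.9726528427553, 'dist_coeffs': array([-0.11008981,  0.        ,  0.        ,  0.        ,  0.        ]), 'rvec': array([ 2.15599187, -2.21836951,  0.06693418]), 'tvec': array([0.02738602, 0.45193584, 1.69839977])}
{'t': 0.1, 'joint_positions': array([-1.25750289,  0.59206496,  0.04830537,  1.60969143, -0.03332987,
        0.94271442, -0.0337484 ]), 'dq': array([ 0.00021441, -0.00127696, -0.00070174, -0.00348364,  0.00082292,
        0.00073839,  0.00013953]), 'joint_torque': array([ 4.23430698e-03, -5.50004482e+01,  1.55301489e+00, -1.98825592e+01,
        9.71930916e-03,  3.81542923e-03, -1.69275058e-06]), 'eef_pos': array([0.28667322, 0.66548936, 0.40362877]), 'orientation': array([ 2.01990471e-01,  9.79386938e-01, -1.02356452e-03, -1.63068010e-04]), 'force': array([ 0.35416836,  0.60928442, -0.05128643]), 'moment': array([ 0.03536232,  0.00670144, -0.0100247 ]), 'finger_gap': 0.08519871636710097}
```

View pics/side0.png

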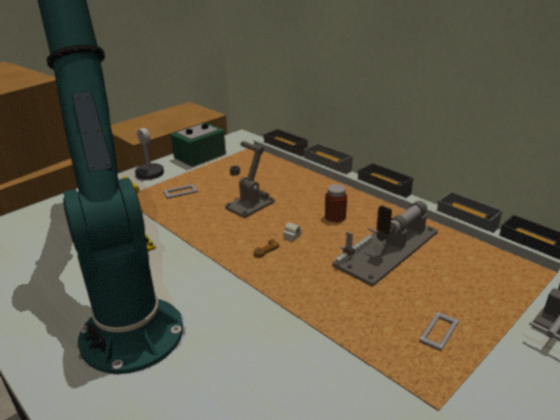

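View pics/top0.png

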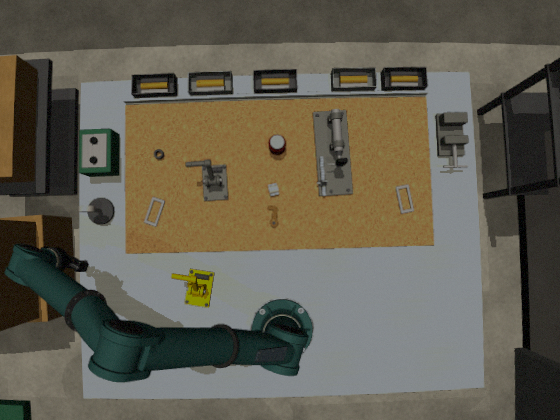

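The side view shows the grey lever at about (255,175), with its handle bar at (250,146), and the rod stand at about (390,240). In the top view the lever is at (212,180) with its handle to the left (+y), and the rod stand is at (333,150). The yellow look-alike at (195,287) is not part of the job. I'll zoom in on the two fixtures.

```bash
cat > h.py <<'E'
import numpy as np, cv2
from station import bot, read_camera, calibration
def cam(n):
    c=calibration(n); K=np.array([[c['fx'],0,c['cx']],[0,c['fy'],c['cy']],[0,0,1]])
    return K,np.array(c['dist_coeffs']),np.array(c['rvec']),np.array(c['tvec'])
def ray(n,p):
    K,d,r,t=cam(n); u=cv2.undistortPoints(np.array([[p]],float),K,d)[0,0]
    R=cv2.Rodrigues(r)[0]; return -R.T@t, R.T@np.array([u[0],u[1],1])
def onz(n,p,z):
    o,v=ray(n,p); return o+v*(z-o[2])/v[2]
def two(ps,pt):
    (a,u),(b,v)=ray('side',ps),ray('top',pt)
    s=np.linalg.lstsq(np.c_[u,-v],b-a,rcond=None)[0]
    A,B=a+u*s[0],b+v*s[1]; return (A+B)/2,np.linalg.norm(A-B)
def proj(n,P):
    K,d,r,t=cam(n); return cv2.projectPoints(np.array(P,float).reshape(-1,3),r,t,K,d)[0][:,0]
def crop(im,x0,y0,w,h,s,fn):
    c=cv2.resize(im[y0:y0+h,x0:x0+w],None,fx=s,fy=s,interpolation=cv2.INTER_CUBIC)
    c=cv2.convertScaleAbs(c,alpha=1.6,beta=20)
    for k in range(0,w,10): cv2.putText(c,str(x0+k),(k*s,8),0,.3,(0,255,255)); cv2.line(c,(k*s,10),(k*s,14),(0,255,255))
    for k in range(0,h,10): cv2.putText(c,str(y0+k),(0,k*s+3),0,.3,(0,255,255))
    cv2.imwrite(fn,c)
E
python3 - <<'E'
from h import *
t=cv2.imread('pics/top0.png');s=cv2.imread('pics/side0.png')
crop(t,300,100,70,100,6,'pics/t_rod.png')
crop(t,175,145,70,65,9,'pics/t_lev.png')
crop(s,325,190,120,95,6,'pics/s_rod.png')
crop(s,215,130,70,90,6,'pics/s_lev.png')
E
```

```text
(no output)
```

View pics/t_rod.png

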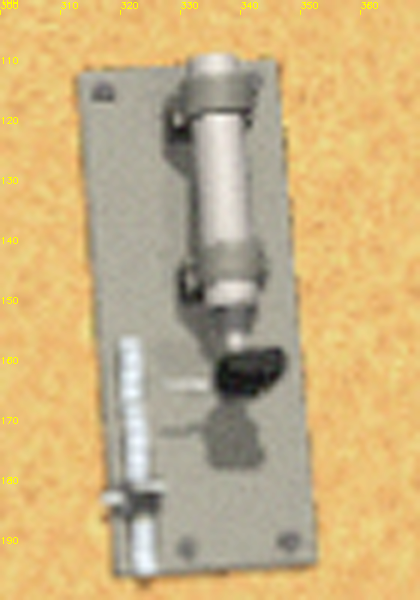

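View pics/t_lev.png

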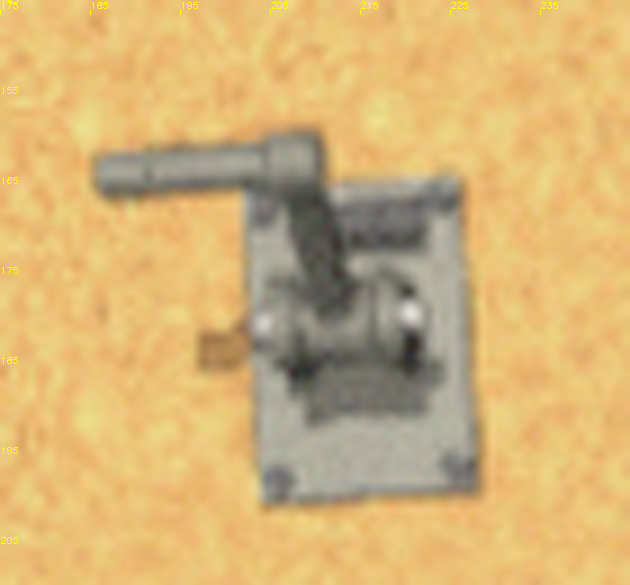

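View pics/s_rod.png

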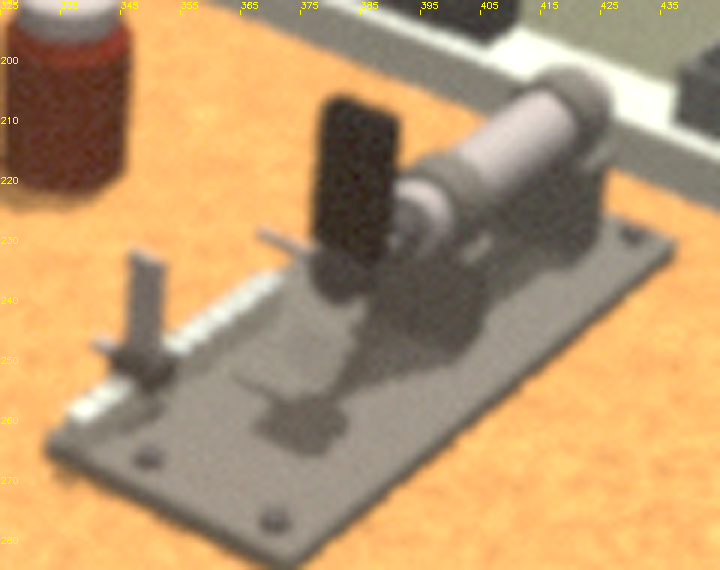

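View pics/s_lev.png

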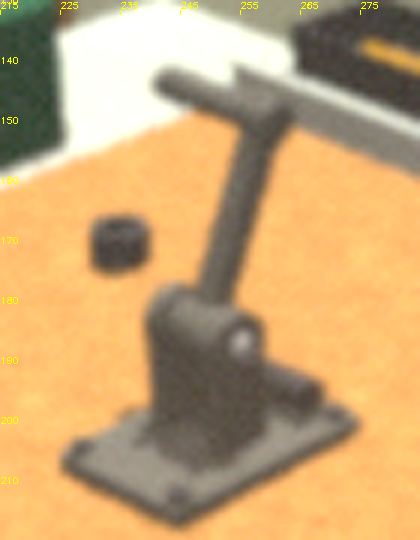

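Run:
```python
from h import *
np.set_printoptions(precision=4,suppress=True)
T=lambda x0,y0,s,p:(x0+(p[0]+.5)/s-.5,y0+(p[1]+.5)/s-.5)
print('rod plate')
c=[onz('top',T(300,100,6,p),.012) for p in[(78,75),(275,60),(316,560),(118,575)]]
for p in c: print(p)
print([np.linalg.norm(c[i]-c[i-1]) for i in range(4)])
for a,b in((c[0],c[3]),(c[1],c[2])):
  v=a-b; print('yaw',np.arctan2(v[1],v[0]))
for a,b in((c[0],c[1]),(c[3],c[2])):
  v=a-b; print('yaw',np.arctan2(-v[0],v[1]))
print('side rod plate corners', [onz('side',T(325,190,6,p),.012) for p in[(674,243),(48,435),(292,560)]])
print('pointer',two(T(325,190,6,(262,233)),T(300,100,6,(165,383))))
print('pointer z75',onz('side',T(325,190,6,(262,233)),.075),onz('top',T(300,100,6,(165,383)),.075))
print('blade',[onz('top',T(300,100,6,(163,495)),z) for z in(.06,.075,.09)])
print('blade side top',two(T(325,190,6,(148,255)),T(300,100,6,(140,492))))
print('lever plate')
c=[onz('top',T(175,145,9,p),.01) for p in[(245,180),(462,180),(480,490),(265,503)]]
for p in c: print(p)
print([np.linalg.norm(c[i]-c[i-1]) for i in range(4)], np.mean(c,0))
for a,b in((c[0],c[3]),(c[1],c[2])):
  v=a-b; print('yaw',np.arctan2(v[1],v[0]))
for a,b in((c[0],c[1]),(c[3],c[2])):
  v=a-b; print('yaw',np.arctan2(-v[0],v[1]))
print('side',[onz('side',T(215,130,6,p),.01) for p in[(358,425),(65,462),(180,520)]])
print('bar end',two(T(215,130,6,(162,84)),T(175,145,9,(97,176))))
print('bar z.169',onz('top',T(175,145,9,(97,176)),.169),onz('top',T(175,145,9,(265,168)),.169))
print('pins z.07',onz('top',T(175,145,9,(263,324)),.07),onz('top',T(175,145,9,(412,313)),.07))
```

```text
rod plate
[ 0.7942 -0.1385  0.012 ]
[ 0.8008 -0.2613  0.012 ]
[ 0.4887 -0.2734  0.012 ]
[ 0.483  -0.1518  0.012 ]
[np.float64(0.31153803173045297), np.float64(0.12296121342437759), np.float64(0.3122795896065836), np.float64(0.12165332212841076)]
yaw 0.04280542675371004
yaw 0.038635316567429974
yaw 0.05348279433386713
yaw 0.047524053506644064
side rod plate corners [array([ 0.8027, -0.2595,  0.012 ]), array([ 0.4898, -0.1493,  0.012 ]), array([ 0.4937, -0.2728,  0.012 ])]
pointer (array([ 0.5906, -0.1777,  0.0786]), np.float64(0.001216088843529563))
pointer z75 [ 0.5959 -0.1748  0.075 ] [ 0.5907 -0.1777  0.075 ]
blade [array([ 0.5259, -0.1757,  0.06  ]), array([ 0.5243, -0.174 ,  0.075 ]), array([ 0.5226, -0.1724,  0.09  ])]
blade side top (array([ 0.5276, -0.1621,  0.0894]), np.float64(0.008141455813444077))
lever plate
[0.6098 0.2767 0.01  ]
[0.607  0.1875 0.01  ]
[0.4796 0.1828 0.01  ]
[0.4768 0.2707 0.01  ]
[np.float64(0.13313492691087095), np.float64(0.08925182368518511), np.float64(0.12752274318567697), np.float64(0.08800519758035423)] [0.5433 0.2294 0.01  ]
yaw 0.044722128399468195
yaw 0.03691387344003352
yaw -0.03144267270660514
yaw 0.03136791031591408
side [array([0.6094, 0.189 , 0.01  ]), array([0.4807, 0.2682, 0.01  ]), array([0.4841, 0.1832, 0.01  ])]
bar end (array([0.5887, 0.3066, 0.171 ]), np.float64(0.0016605929536463917))
bar z.169 [0.5883 0.3075 0.169 ] [0.5893 0.2445 0.169 ]
pins z.07 [0.5429 0.2612 0.07  ] [0.5455 0.2021 0.07  ]
```

Run:
```python
from h import *
np.set_printoptions(precision=4,suppress=True)
T=lambda x0,y0,s,p:(x0+(p[0]+.5)/s-.5,y0+(p[1]+.5)/s-.5)
print('disc',onz('top',(101,211),.02),'head',two((144,133),(85,211)))
print('yellow',onz('top',(197,287),.01))
for z in(.153,): print('grip top',onz('top',T(300,100,6,(250,368)),z))
print('tube axis top', onz('top',T(300,100,6,(219,130)),.091),onz('top',T(300,100,6,(229,285)),.091))
print(proj('top',[[.592,.274,.169],[.5925,-.2217,.153]]),proj('side',[[.592,.274,.169],[.5925,-.2217,.153]]))
```

```text
disc [0.4482 0.6536 0.02  ] head (array([0.4471, 0.6558, 0.1539]), np.float64(0.013457949841955993))
yellow [0.1619 0.3031 0.01  ]
grip top [ 0.5862 -0.2171  0.153 ]
tube axis top [ 0.7381 -0.2137  0.091 ] [ 0.6453 -0.2157  0.091 ]
[[195.2271 162.7056]
 [342.5348 159.0449]] [[249.2077 146.7908]
 [385.2489 208.8791]]
```

```bash
python3 -m inch '[[0.019,-0.0245,0,0,0,-0.071],[0.019,-0.0245,0,0,0,-0.071],[0.019,-0.0245,0,0,0,-0.071],[0.019,-0.0245,0,0,0,-0.071],[0.019,-0.0245,0,0,0,-0.071],[0.019,-0.0245,0,0,0,-0.071],[0.019,-0.0245,0,0,0,-0.071],[0.019,-0.0245,0,0,0,-0.071]]' 0.45 20
python3 -m inch '[[0.019,-0.0245,0,0,0,-0.071],[0.019,-0.0245,0,0,0,-0.071],[0.019,-0.0245,0,0,0,-0.071],[0.019,-0.0245,0,0,0,-0.071],[0.019,-0.0245,0,0,0,-0.071],[0.019,-0.0245,0,0,0,-0.071],[0.019,-0.0245,0,0,0,-0.071],[0,0,0,0,0,0]]'
```

```text
t: 0.77
eef_pos: [0.4394, 0.4684, 0.4043]
orientation: [0.47, 0.883, -0.0, -0.0]
force: [0.6, -0.3, -0.5]
finger_gap: 0.0383
t: 1.43
eef_pos: [0.5759, 0.2906, 0.4049]
orientation: [0.676, 0.737, -0.001, 0.003]
force: [1.5, -1.6, 0.6]
finger_gap: 0.0387
```

```bash
python3 -m inch '[[0.007,-0.008,0,0,0,-0.03],[0.007,-0.008,0,0,0,-0.028],[0,0,0,0,0,0],[0,0,0,0,0,0],[0,0,0,0,0,0],[0,0,0,0,0,0],[0,0,0,0,0,0],[0,0,0,0,0,0]]'
```

```text
t: 2.1
eef_pos: [0.5854, 0.283, 0.4047]
orientation: [0.692, 0.722, -0.0, -0.0]
force: [0.5, -0.3, -0.9]
finger_gap: 0.0388
```

```bash
python3 -m inch '[[0.005,-0.008,-0.01,0,0,0],[0,0,-0.012,0,0,0],[0,0,-0.013,0,0,0],[0,0,-0.013,0,0,0],[0,0,-0.013,0,0,0],[0,0,-0.013,0,0,0],[0,0,-0.013,0,0,0],[0,0,0,0,0,0]]'
python3 - <<'E'
from h import *
s=read_camera('side');t=read_camera('top')
crop(s,200,60,110,150,4,'pics/s1.png');crop(t,165,120,110,100,6,'pics/t1.png'); print(bot.sense()['eef_pos'],bot.sense()['force'])
E
```

```text
t: 2.77
eef_pos: [0.5895, 0.2742, 0.314]
orientation: [0.692, 0.722, -0.003, -0.001]
force: [-0.2, -0.4, 0.2]
finger_gap: 0.0385
[0.59071033 0.27437063 0.31679925] [-0.07979422 -1.16248691 -0.42203313]
```

View pics/s1.png

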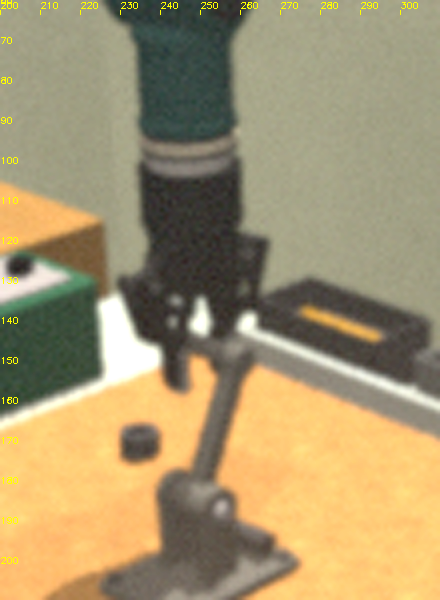

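View pics/t1.png

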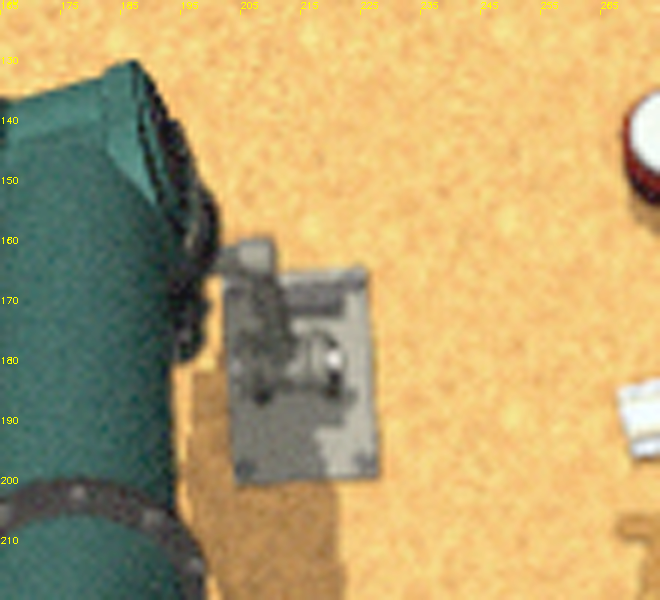

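The side view shows the front finger at (243,155) and the back finger at (253,145), one on each side of the bar at (248,147), with no contact force. I'll close lightly on the bar.

```bash
python3 -m inch '[[0,0,0,0,0,0],[0,0,0,0,0,0],[0,0,0,0,0,0],[0,0,0,0,0,0],[0,0,0,0,0,0],[0,0,0,0,0,0],[0,0,0,0,0,0],[0,0,0,0,0,0]]' 0 20
python3 - <<'E'
from h import *
s=bot.sense();print(s['eef_pos'],s['force'],s['finger_gap'],s['moment'])
p=np.array([.544-.048+.048*0,0])
for th in np.linspace(-.45,.45,10): print(round(th,2),(-.110*np.sin(th)).round(4),(.110*np.cos(th)-.099).round(4))
E
```

```text
t: 3.53
eef_pos: [0.5897, 0.2744, 0.3183]
orientation: [0.692, 0.722, -0.001, -0.001]
force: [-4.8, -0.5, 5.0]
finger_gap: 0.0175
[0.58970199 0.27440976 0.31832877] [-4.75753581 -0.51185707  4.98293121] 0.017493355820802844 [-0.11262665  1.13998141 -0.00615057]
-0.45 0.0478 0.0
-0.35 0.0377 0.0043
-0.25 0.0272 0.0076
-0.15 0.0164 0.0098
-0.05 0.0055 0.0109
0.05 -0.0055 0.0109
0.15 -0.0164 0.0098
0.25 -0.0272 0.0076
0.35 -0.0377 0.0043
0.45 -0.0478 0.0
```

```bash
python3 -m inch '[[-0.005,0,0.0022,0,0,0],[-0.005,0,0.0021,0,0,0],[-0.0052,-0.0003,0.0018,0,0,0],[-0.0053,0,0.0015,0,0,0],[-0.0054,-0.0003,0.0012,0,0,0],[-0.0054,0,0.001,0,0,0],[-0.0054,-0.0003,0.0007,0,0,0],[-0.0055,0,0.0004,0,0,0]]'
python3 - <<'E'
from h import *
s=bot.sense();print(s['eef_pos'],s['force'],s['finger_gap'],s['moment'])
E
```

```text
t: 4.2
eef_pos: [0.5525, 0.2727, 0.3312]
orientation: [0.693, 0.721, 0.006, 0.004]
force: [9.0, -1.8, -2.0]
finger_gap: 0.0173
[0.55254013 0.27269598 0.33120925] [ 9.04075167 -1.79627886 -1.99626079] 0.017286367670969135 [-0.34602359 -1.99974869  0.00932674]
```

```bash
python3 -m inch '[[-0.0055,-0.0003,0,0,0,0],[-0.0055,0,0,0,0,0],[-0.0055,-0.0003,-0.0004,0,0,0],[-0.0054,0,-0.0007,0,0,0],[-0.0054,-0.0003,-0.001,0,0,0],[-0.0054,0,-0.0012,0,0,0],[-0.0053,-0.0003,-0.0015,0,0,0],[-0.0052,0,-0.0018,0,0,0]]'
python3 -m inch '[[-0.0051,-0.0003,-0.002,0,0,0],[-0.0035,0,-0.0014,0,0,0],[0,0,0,0,0,0],[0,0,0,0,0,0],[0,0,0,0,0,0],[0,0,0,0,0,0],[0,0,0,0,0,0],[0,0,0,0,0,0]]'
python3 - <<'E'
from h import *
s=bot.sense();print(s['eef_pos'],s['orientation'],s['force'],s['finger_gap'],s['moment'])
im=read_camera('side')
crop(im,200,60,110,150,4,'pics/s2.png')
E
```

```text
t: 4.87
eef_pos: [0.5124, 0.2709, 0.328]
orientation: [0.694, 0.72, 0.009, 0.006]
force: [7.8, -4.9, 16.2]
finger_gap: 0.0172
t: 5.53
eef_pos: [0.5021, 0.2705, 0.3237]
orientation: [0.693, 0.72, 0.007, 0.004]
force: [5.5, -5.0, 15.1]
finger_gap: 0.017
[0.50205324 0.27052357 0.32365165] [0.69343938 0.7204732  0.00655223 0.00415423] [ 5.45140293 -5.04197326 15.07170407] 0.017040759549496923 [-0.9361246  -1.16322341  0.06999631]
```

View pics/s2.png

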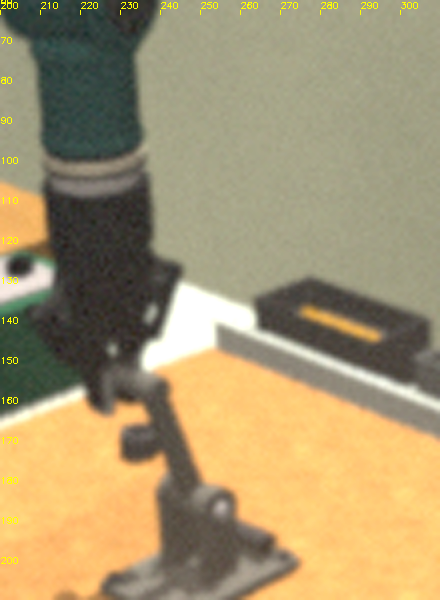

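```bash
python3 -m inch '[[-0.004,0,-0.001,0,0,0],[-0.004,0,-0.001,0,0,0],[-0.002,0,0,0,0,0],[0,0,0,0,0,0],[0,0,0,0,0,0],[0,0,0,0,0,0],[0,0,0,0,0,0],[0,0,0,0,0,0]]'
python3 - <<'E'
from h import *
s=bot.sense();print(s['eef_pos'],s['orientation'],s['force'],s['finger_gap'],s['moment'])
q=s['orientation'];zx=2*(q[0]*q[2]+q[3]*q[1]);print('bar x',s['eef_pos'][0]+.15*zx)
im=read_camera('side')
crop(im,200,60,110,150,4,'pics/s3.png')
E
```

```text
t: 6.25
eef_pos: [0.493, 0.2703, 0.3207]
orientation: [0.694, 0.72, 0.007, 0.005]
force: [9.3, -4.0, 7.3]
finger_gap: 0.0171
[0.49297497 0.2703073  0.32071422] [0.69383865 0.72007162 0.00749549 0.00534816] [ 9.27489165 -4.00539814  7.28277579] 0.017084766178741585 [-0.91720985 -2.03372029 -0.03566731]
bar x 0.49569048126664655
```

View pics/s3.png

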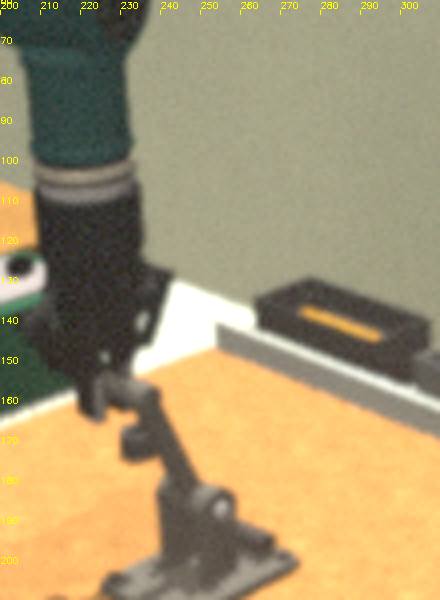

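Run:
```python
from h import *
np.set_printoptions(precision=1,suppress=True)
for l in(-.45,.3,.35,.4,.45,): print(l,proj('side',[[.5435-.11*np.sin(l),.225,.07+.11*np.cos(l)],[.544,.19,.07]]).ravel())
s=bot.sense();print(s['force'],s['eef_pos'])
```

```text
-0.45 [260.  151.3 257.4 190.4]
0.3 [239.  157.7 257.4 190.4]
0.35 [237.6 158.9 257.4 190.4]
0.4 [236.3 160.1 257.4 190.4]
0.45 [235.  161.3 257.4 190.4]
[ 9.9 -4.5  6.6] [0.5 0.3 0.3]
```

```bash
python3 -m inch '[[-0.003,0,-0.001,0,0,0],[-0.002,0,-0.001,0,0,0],[0,0,0,0,0,0],[0,0,0,0,0,0],[0,0,0,0,0,0],[0,0,0,0,0,0],[0,0,0,0,0,0],[0,0,0,0,0,0]]'
python3 - <<'E'
from h import *
s=bot.sense();print(s['eef_pos'],s['orientation'],s['force'],s['finger_gap'],s['moment'])
q=s['orientation'];zx=2*(q[0]*q[2]+q[3]*q[1]);print('bar x',s['eef_pos'][0]+.15*zx)
E
```

```text
t: 6.97
eef_pos: [0.4896, 0.2701, 0.3196]
orientation: [0.694, 0.72, 0.009, 0.007]
force: [11.0, -5.9, 8.5]
finger_gap: 0.0174
[0.48963202 0.27007392 0.31958887] [0.69412156 0.71976478 0.00946748 0.00665573] [10.97011095 -5.85159753  8.54790508] 0.017360405019621265 [-1.09836788 -2.51360523 -0.04034736]
bar x 0.49304065790021395
```

```bash
python3 -m inch '[[0.004,0,0.001,0,0,0],[0.0045,0,0.0015,0,0,0],[0.005,0,0.0015,0,0,0],[0.005,0,0.0015,0,0,0],[0.005,0.0003,0.0015,0,0,0],[0.005,0,0.0015,0,0,0],[0.005,0.0003,0.0015,0,0,0],[0.005,0,0.001,0,0,0]]'
python3 -m inch '[[0.005,0,0.001,0,0,0],[0.005,0.0003,0.001,0,0,0],[0.005,0,0.0007,0,0,0],[0.005,0.0003,0.0004,0,0,0],[0.005,0,0,0,0,0],[0.005,0.0003,0,0,0,0],[0.005,0,-0.0003,0,0,0],[0.005,0,-0.0005,0,0,0]]'
python3 - <<'E'
from h import *
s=bot.sense();print(s['eef_pos'],s['orientation'],s['force'],s['finger_gap'],s['moment'])
E
```

```text
t: 7.63
eef_pos: [0.5218, 0.2718, 0.3272]
orientation: [0.693, 0.721, 0.001, 0.001]
force: [2.6, -3.1, 3.1]
finger_gap: 0.0172
t: 8.3
eef_pos: [0.5606, 0.2735, 0.3277]
orientation: [0.692, 0.722, -0.0, -0.0]
force: [2.1, -3.1, -1.0]
finger_gap: 0.0171
[0.56056083 0.27350708 0.3277388 ] [ 6.92375177e-01  7.21537514e-01 -3.91166332e-04 -2.76835874e-04] [ 2.0710586  -3.05434352 -0.96017293] 0.01711929738218882 [-0.63402184  0.17311871  0.08151786]
```

```bash
python3 -m inch '[[0.005,0.0003,-0.001,0,0,0],[0.005,0,-0.0014,0,0,0],[0.005,0.0003,-0.0016,0,0,0],[0.005,0,-0.0018,0,0,0],[0.005,0.0003,-0.002,0,0,0],[0.004,0,-0.0018,0,0,0],[0.002,0,-0.0005,0,0,0],[0,0,0,0,0,0]]'; 
python3 -m inch '[[0,0,0,0,0,0],[0,0,0,0,0,0],[0,0,0,0,0,0],[0,0,0,0,0,0],[0,0,0,0,0,0],[0,0,0,0,0,0],[0,0,0,0,0,0],[0,0,0,0,0,0]]'
python3 - <<'E'
from h import *
s=bot.sense();print(s['eef_pos'],s['orientation'],s['force'],s['finger_gap'],s['moment'])
q=s['orientation'];zx=2*(q[0]*q[2]+q[3]*q[1]);print('bar x',s['eef_pos'][0]+.15*zx)
im=read_camera('side')
crop(im,200,60,110,150,4,'pics/s4.png')
E
```

```text
t: 8.97
eef_pos: [0.5901, 0.2747, 0.3181]
orientation: [0.692, 0.722, -0.002, -0.002]
force: [-6.0, -2.7, 6.8]
finger_gap: 0.0172
t: 9.63
eef_pos: [0.59, 0.2747, 0.3182]
orientation: [0.692, 0.722, -0.002, -0.002]
force: [-5.2, -2.5, 6.6]
finger_gap: 0.0175
[0.58995137 0.27472763 0.31816197] [ 0.69217669  0.72172357 -0.00168278 -0.00192005] [-5.19430479 -2.54913786  6.56159238] 0.01749547273504578 [-0.53052293  1.22651918 -0.03029159]
bar x 0.5891862115893939
```

View pics/s4.png

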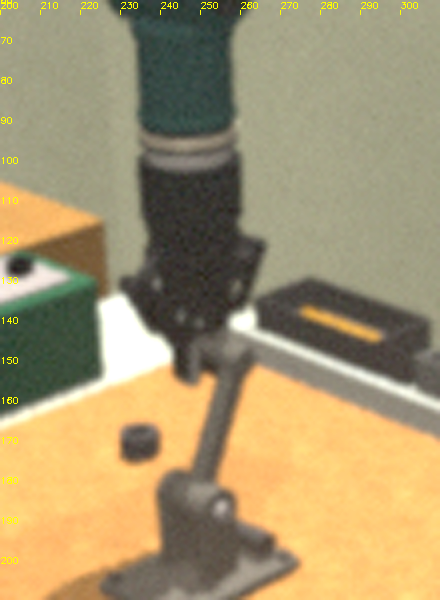

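The arm is pressing lightly against the home stop and the boss is back at (257,147). I'll open and lift away.

```bash
python3 -m inch '[[0,0,0,0,0,0],[0,0,0,0,0,0],[0,0,0,0,0,0],[0,0,0,0,0,0],[0,0,0.005,0,0,0],[0,0,0.015,0,0,0],[0,0,0.03,0,0,0],[0,0,0.03,0,0,0]]' 0.45 20
python3 -m inch '[[0,-0.02,0.02,0,0,0],[0,-0.035,0,0,0,0],[0,-0.035,0,0,0,0],[0,-0.035,0,0,0,0],[0,-0.035,0,0,0,0],[0,-0.035,0,0,0,0],[0,-0.035,0,0,0,0],[0,-0.035,0,0,0,0]]'
python3 -m inch '[[0,-0.035,0,0,0,0],[0,-0.035,0,0,0,0],[0,-0.035,0,0,0,0],[0,-0.035,0,0,0,0],[0,-0.035,0,0,0,0],[0,-0.035,0,0,0,0],[0,-0.02,0,0,0,0],[0,0,0,0,0,0]]'
python3 -m inch '[[0,0,0,0,0,0],[0,0,0,0,0,0],[0,0,0,0,0,0],[0,0,0,0,0,0],[0,0,0,0,0,0],[0,0,0,0,0,0],[0,0,0,0,0,0],[0,0,0,0,0,0]]'
python3 - <<'E'
from h import *
s=bot.sense();print(s['eef_pos'],s['orientation'],s['force'],s['finger_gap'],s['moment'])
im=read_camera('side');cv2.imwrite('pics/s5.png',im);cv2.imwrite('pics/t5.png',read_camera('top'))
E
```

```text
t: 10.35
eef_pos: [0.5911, 0.2744, 0.3978]
orientation: [0.692, 0.721, -0.001, -0.0]
force: [-0.1, -0.0, 1.1]
finger_gap: 0.0382
t: 11.02
eef_pos: [0.5913, 0.0077, 0.4184]
orientation: [0.692, 0.721, 0.0, 0.0]
force: [0.6, -0.8, 0.2]
finger_gap: 0.0381
t: 11.68
eef_pos: [0.59, -0.2276, 0.4189]
orientation: [0.696, 0.718, -0.001, 0.002]
force: [-0.2, -0.8, -0.2]
finger_gap: 0.0385
t: 12.35
eef_pos: [0.5914, -0.2203, 0.4178]
orientation: [0.692, 0.722, 0.0, 0.0]
force: [0.4, 0.4, -0.3]
finger_gap: 0.0382
[ 0.59141408 -0.22033661  0.41784528] [6.92264136e-01 7.21644210e-01 1.09329629e-05 1.15275512e-05] [ 0.42522186  0.42396647 -0.34218984] 0.03822516363718323 [ 0.0053726  -0.05502889 -0.03231827]
```

View pics/s5.png

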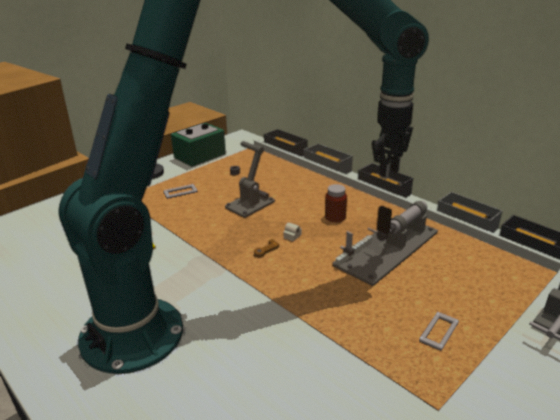

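View pics/t5.png

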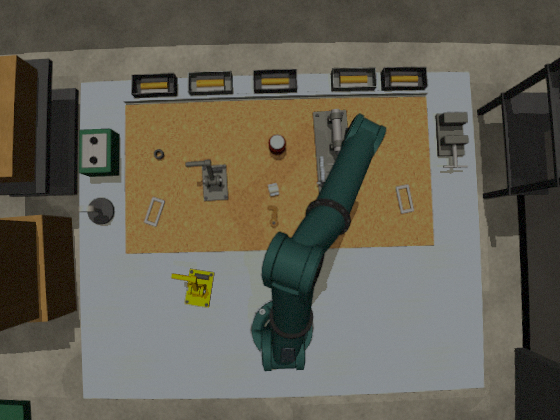

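Both views show the lever back home, with its handle at (195,163) in the top view, and nothing else moved. The gripper is above the rod grip, so I'll descend.

```bash
python3 -m inch '[[0,0.001,-0.02,0,0,0.012],[0,0,-0.025,0,0,0],[0,0,-0.02,0,0,0],[0,0,-0.015,0,0,0],[0,0,-0.015,0,0,0],[0,0,-0.01,0,0,0],[0,0,-0.003,0,0,0],[0,0,0,0,0,0]]'
python3 - <<'E'
from h import *
s=bot.sense();print(s['eef_pos'],s['orientation'],s['force'],s['finger_gap'],s['moment'])
im=read_camera('side');crop(im,325,130,120,150,4,'pics/s6.png')
E
```

```text
t: 13.12
eef_pos: [0.5912, -0.2197, 0.3091]
orientation: [0.688, 0.726, -0.0, -0.001]
force: [0.1, -0.6, 0.4]
finger_gap: 0.0383
[ 0.59119827 -0.21966475  0.30911857] [ 6.88160809e-01  7.25557858e-01 -3.51368074e-04 -6.10302077e-04] [ 0.09839944 -0.64162166  0.37133094] 0.038256140615761415 [ 0.01927231 -0.03611834 -0.02901906]
```

View pics/s6.png

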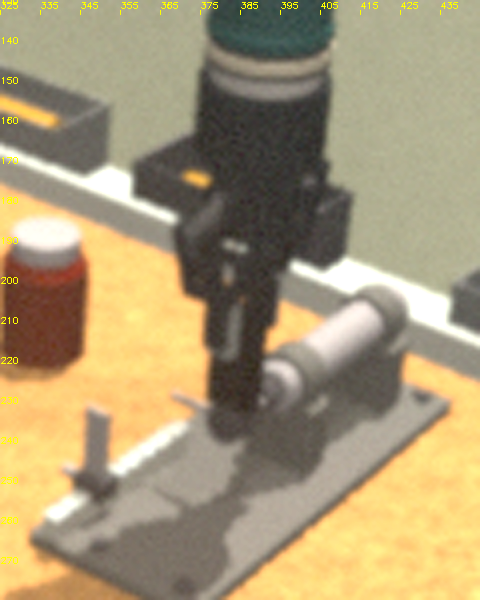

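The fingers straddle the black grip at about (382,215), with no contact force. I'll go down the last 27 mm and grip.

```bash
python3 -m inch '[[0,0,-0.009,0,0,0],[0,0,-0.009,0,0,0],[0,0,-0.009,0,0,0],[0,0,0,0,0,0],[0,0,0,0,0,0],[0,0,0,0,0,0],[0,0,0,0,0,0],[0,0,0,0,0,0]]'
python3 -m inch '[[0,0,0,0,0,0],[0,0,0,0,0,0],[0,0,0,0,0,0],[0,0,0,0,0,0],[0,0,0,0,0,0],[0,0,0,0,0,0],[0,0,0,0,0,0],[0,0,0,0,0,0]]' 0 60
python3 - <<'E'
from h import *
s=bot.sense();print(s['eef_pos'],s['orientation'],s['force'],s['finger_gap'],s['moment'])
E
```

```text
t: 13.83
eef_pos: [0.5915, -0.2197, 0.2832]
orientation: [0.688, 0.726, 0.0, 0.0]
force: [-0.4, -0.2, -0.1]
finger_gap: 0.0383
t: 14.5
eef_pos: [0.5903, -0.22, 0.2832]
orientation: [0.689, 0.725, -0.0, -0.001]
force: [-3.5, 0.6, 5.6]
finger_gap: 0.0158
[ 0.59027549 -0.2199658   0.28323087] [ 6.88969455e-01  7.24789476e-01 -3.27424275e-04 -1.09457428e-03] [-3.51187821  0.63155973  5.62615465] 0.01577881659812891 [ 0.11418266  0.73692871 -0.35638077]
```

```bash
python3 -m inch '[[-0.005,-0.0002,0,0,0,0],[-0.008,-0.0003,0,0,0,0],[-0.009,-0.0004,0,0,0,0],[-0.009,-0.0004,0,0,0,0],[-0.009,-0.0004,0,0,0,0],[-0.009,-0.0004,0,0,0,0],[-0.009,-0.0004,0,0,0,0],[-0.004,-0.0002,0,0,0,0]]'
python3 -m inch '[[0,0,0,0,0,0],[0,0,0,0,0,0],[0,0,0,0,0,0],[0,0,0,0,0,0],[0,0,0,0,0,0],[0,0,0,0,0,0],[0,0,0,0,0,0],[0,0,0,0,0,0]]'
python3 - <<'E'
from h import *
s=bot.sense();print(s['eef_pos'],s['orientation'],s['force'],s['finger_gap'],s['moment'])
q=s['orientation'];print('grip x',s['eef_pos'][0]+.155*2*(q[0]*q[2]+q[3]*q[1]))
crop(read_camera('side'),325,190,100,95,7,'pics/s7.png');crop(read_camera('top'),300,140,70,60,10,'pics/t7.png')
E
```

```text
t: 15.17
eef_pos: [0.5319, -0.2219, 0.2832]
orientation: [0.688, 0.725, 0.002, 0.003]
force: [10.5, 0.5, -7.2]
finger_gap: 0.0155
t: 15.83
eef_pos: [0.5329, -0.2218, 0.2832]
orientation: [0.688, 0.726, 0.002, 0.004]
force: [9.7, 1.1, -4.4]
finger_gap: 0.015
[ 0.53290843 -0.22180192  0.28324473] [0.68813    0.72557498 0.00223884 0.00361018] [ 9.71566566  1.12136871 -4.37992139] 0.015002391214507813 [ 0.14345343 -0.7284917  -0.55197309]
grip x 0.5341980548730021
```

View pics/s7.png

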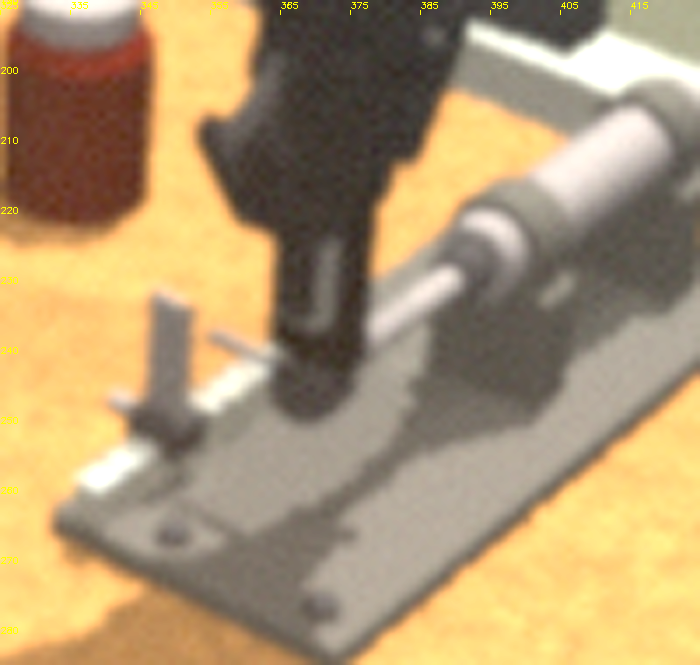

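View pics/t7.png

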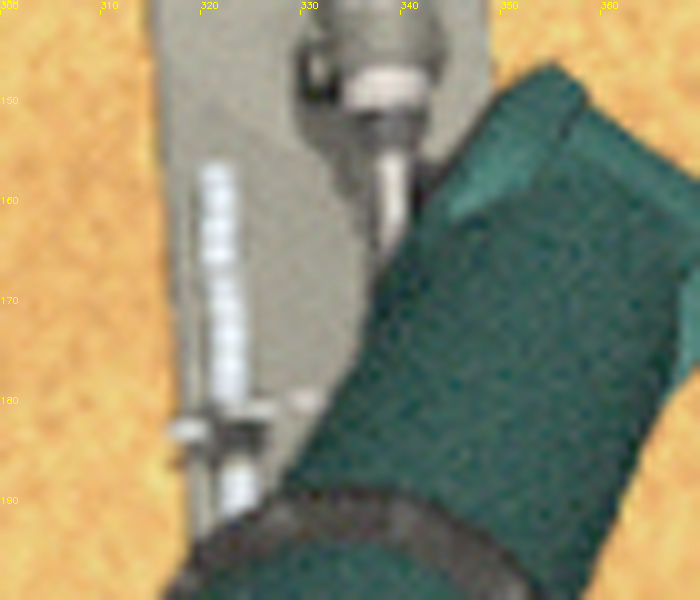

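Run:
```python
from h import *
np.set_printoptions(precision=4,suppress=True)
T=lambda x0,y0,s,p:(x0+(p[0]+.5)/s-.5,y0+(p[1]+.5)/s-.5)
S=lambda p:T(325,190,7,p)
U=lambda p:T(300,140,10,p)
print('blade inner top',two(S((190,303)),U((280,406))))
print('blade outer top',two(S((153,290)),U((247,410))))
print('pointer',two(S((212,335)),U((293,402))), onz('side',S((212,335)),.075),onz('top',U((293,402)),.075))
# candidates: project blade inner edge for hypothesised x at z .075 & top
for x in(.518,.524,.530): print(x,[(proj('side',[[x,-.1755,z]])-[325,190]+.5).ravel()*7 for z in(.075,.09,.095)],[(proj('top',[[x,-.1755,z]])-[300,140]+.5).ravel()*10 for z in (.075,.09,.095)])
```

```text
blade inner top (array([ 0.5286, -0.1747,  0.093 ]), np.float64(0.0011023118711741941))
blade outer top (array([ 0.5263, -0.1618,  0.0939]), np.float64(0.00420942973361082))
pointer (array([ 0.532 , -0.1814,  0.0809]), np.float64(0.0008398449923051761)) [ 0.5396 -0.1763  0.075 ] [ 0.5323 -0.1818  0.075 ]
0.518 [array([172.1208, 359.1758]), array([174.2685, 323.3613]), array([174.9886, 311.3233])] [array([277.2701, 443.3722]), array([281.9384, 438.7068]), array([283.5134, 437.1328])]
0.524 [array([182.9492, 352.3167]), array([185.1562, 316.5643]), array([185.8962, 304.5476])] [array([276.6461, 426.4773]), array([281.307, 421.66 ]), array([282.8795, 420.0347])]
0.53 [array([193.7136, 345.4972]), array([195.979 , 309.8069]), array([196.7386, 297.8114])] [array([276.0209, 409.5922]), array([280.6744, 404.623 ]), array([282.2444, 402.9465])]
```

Run:
```python
from h import *
np.set_printoptions(precision=2,suppress=True)
a=np.mean([read_camera('side').astype(float) for _ in range(3)],0).astype('uint8')
b=np.mean([read_camera('top').astype(float) for _ in range(3)],0).astype('uint8')
cv2.imwrite('pics/s8f.png',a);cv2.imwrite('pics/t8f.png',b)
crop(a,338,225,35,35,17,'pics/s8.png');crop(b,312,170,25,22,24,'pics/t8.png')
print('side cam',ray('side',(280,210))[0],'top',ray('top',(280,210))[0])
P=np.array([.532,-.1814,.078]);J=lambda n:[(proj(n,[P+d])-proj(n,[P])).ravel() for d in np.eye(3)*.005]
print(J('side'),J('top'))
```

```text
side cam [-0.31 -0.8   0.77] top [0.34 0.01 1.72]
[array([ 1.27, -0.81]), array([-1.6 , -0.78]), array([ 0.11, -1.7 ])] [array([-0.05, -1.41]), array([-1.41,  0.04]), array([ 0.16, -0.17])]
```

View pics/s8.png

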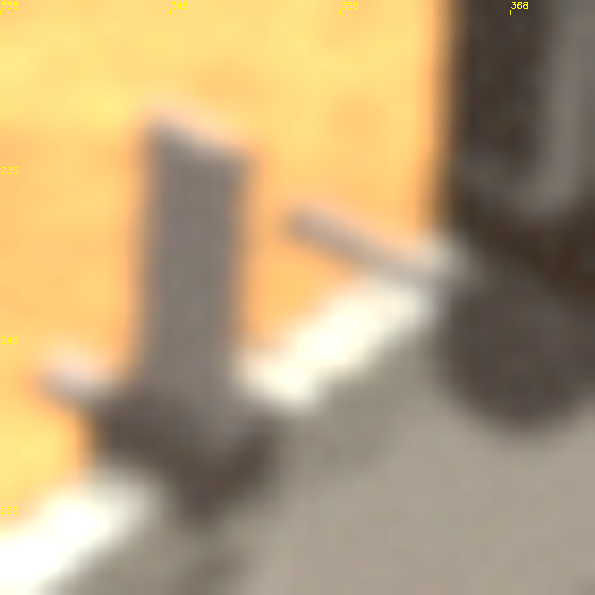

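View pics/t8.png

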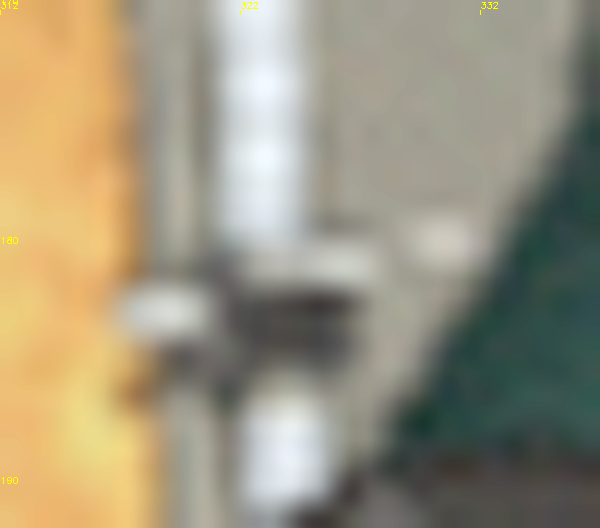

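The side view shows the pointer tip at (354.3,237.3) and the blade's inner edge at about column 351.3. In the top view the pointer is at row 179.6 and the blade top at row 180.35. The top view gives about 4 mm left to draw and the side view about 5 mm. My first estimate of 66 mm took the clamp's dark part for the blade, so I'm dropping it.

```bash
python3 -m inch '[[-0.001,0,0,0,0,0],[-0.001,-0.0001,0,0,0,0],[-0.001,0,0,0,0,0],[-0.001,-0.0001,0,0,0,0],[-0.0003,0,0,0,0,0],[0,0,0,0,0,0],[0,0,0,0,0,0],[0,0,0,0,0,0]]'
python3 - <<'E'
from h import *
s=bot.sense();print(s['eef_pos'],s['force'],s['finger_gap'])
a=np.mean([read_camera('side').astype(float) for _ in range(3)],0).astype('uint8')
b=np.mean([read_camera('top').astype(float) for _ in range(3)],0).astype('uint8')
crop(a,338,225,35,35,17,'pics/s9.png');crop(b,312,170,25,22,24,'pics/t9.png');cv2.imwrite('pics/s9f.png',a)
E
```

```text
t: 16.9
eef_pos: [0.5289, -0.2219, 0.2832]
orientation: [0.688, 0.726, 0.002, 0.004]
force: [9.7, -0.0, -4.5]
finger_gap: 0.0153
[ 0.52894817 -0.22192709  0.2832296 ] [ 9.74721454 -0.02588655 -4.52693673] 0.015348296632032148
```

View pics/s9.png

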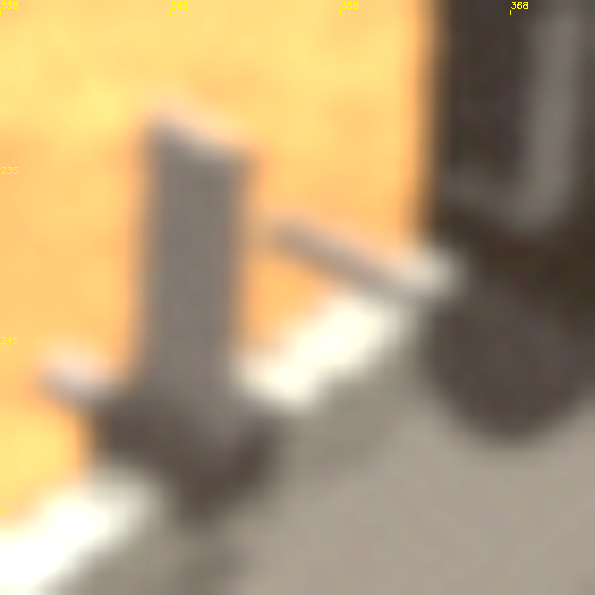

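View pics/t9.png

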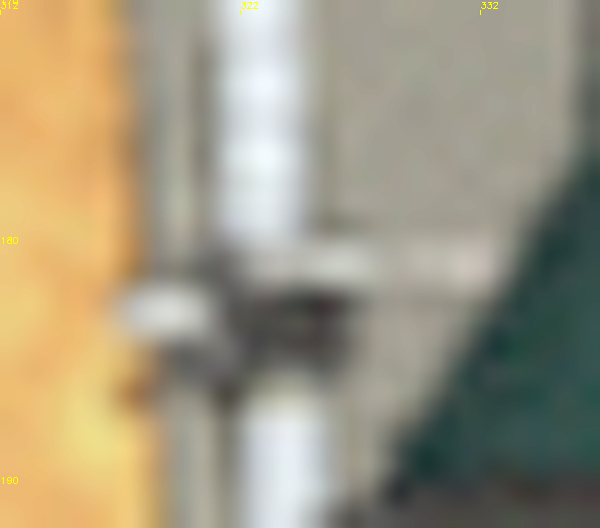

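View pics/s9f.png

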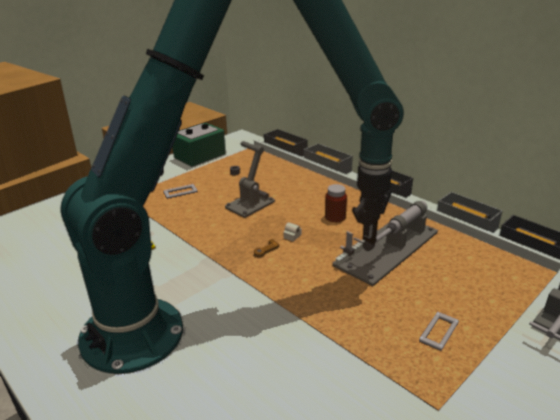

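Both views now leave about 1 mm. In the top view the pointer row is about 5 zoomed pixels short, and in the side view the tip is about 0.3 px short. I'll draw 1 mm more and hold.

```bash
python3 -m inch '[[-0.0005,0,0,0,0,0],[-0.0005,0,0,0,0,0],[0,0,0,0,0,0],[0,0,0,0,0,0],[0,0,0,0,0,0],[0,0,0,0,0,0],[0,0,0,0,0,0],[0,0,0,0,0,0]]'
python3 - <<'E'
from h import *
s=bot.sense();print(s['eef_pos'],s['force'],s['finger_gap'],abs(s['dq']).max())
a=np.mean([read_camera('side').astype(float) for _ in range(3)],0).astype('uint8')
b=np.mean([read_camera('top').astype(float) for _ in range(3)],0).astype('uint8')
A=cv2.imread
crop(a,338,225,35,35,11,'pics/s10.png');crop(b,312,170,25,22,15,'pics/t10.png')
x,y=A('pics/s10.png'),A('pics/t10.png');h=max(x.shape[0],y.shape[0])
o=np.zeros((h,x.shape[1]+y.shape[1],3),'uint8');o[:x.shape[0],:x.shape[1]]=x;o[:y.shape[0],x.shape[1]:]=y;cv2.imwrite('pics/m10.png',o)
crop(b,175,145,70,65,9,'pics/t_lev2.png')
E
```

```text
t: 17.87
eef_pos: [0.528, -0.222, 0.2832]
orientation: [0.688, 0.726, 0.002, 0.004]
force: [9.9, 0.4, -6.9]
finger_gap: 0.0154
[ 0.5280437  -0.22196798  0.28322563] [ 9.94291138  0.39339518 -6.8773999 ] 0.015408539367528415 0.002471635908444699
```

View pics/m10.png

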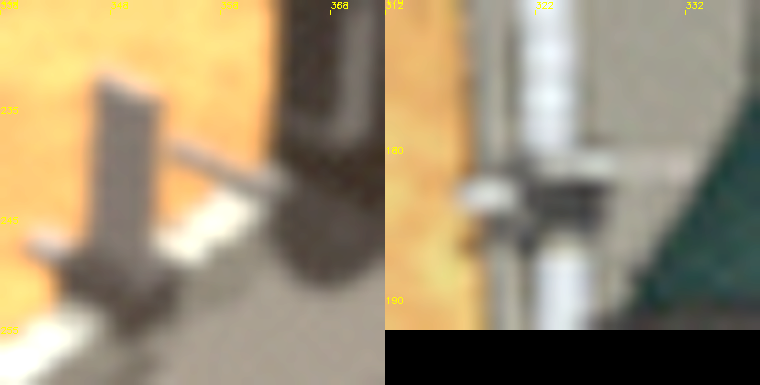

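View pics/t_lev2.png

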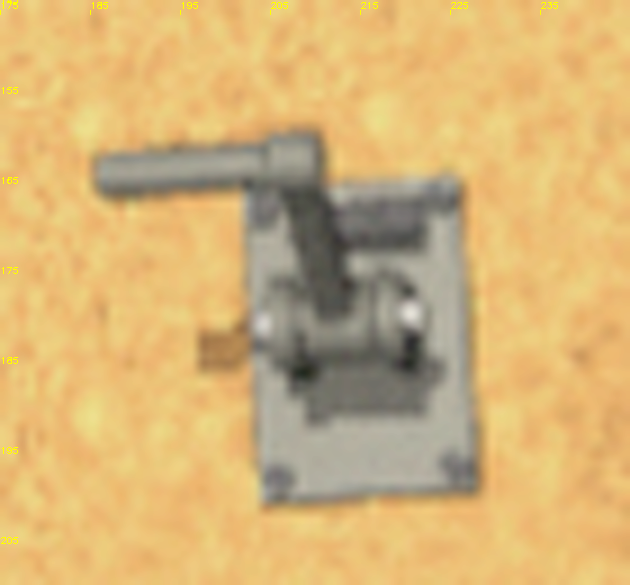

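The pointer tip now points at the blade's inner edge in both views, at side (353,238) and top (328,180.7). The lever looks exactly as it did at the start. The arm is still and the grip is holding about 10 N of spring pull, so I'm handing in.

```bash
python3 -c "
from station import workorder
print(workorder.finish_job())"
```

```text
the job is handed in; nothing more can be done
None
```

The job is handed in, with the fingers still holding the rod at its length mark; the hand-in reports no verdict.

- **Lever:** I gripped the grey lever's handle and pulled it to about its stop. The handle travelled about 96 mm, and full stroke is 95.7 mm. I then eased it home at about 60 mm/s while still gripping it, and let go only when it was against its home stop. In the last top picture it looks the same as in the first.
- **Rod:** I gripped the upright grip at 60 N and drew the rod out about 61–62 mm. At hand-in the arm was still, with a steady pull of about 10 N along the rod.
- **Mark:** After the last millimetre of draw, the pointer lined up with the blade in both views by eye. I expect the error to be 1–2 mm, within the 5 mm limit.
- **Loose parts:** No loose part moved visibly in the side picture taken while the rod was being drawn. I did not measure their positions.

**Checks that disagreed:**
- My first estimate of the draw, 66 mm, was wrong because I took the clamp's dark part for the blade. I corrected it from close-ups.
- With 57 mm drawn, the top view gave 3–4 mm still to go and the side view about 5 mm. After the next 4 mm of draw they agreed on about 1 mm left.
- The side view put the pointer 3–6 mm higher than its given height, so I relied on pointer and blade compared within the same view.

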